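# Fit the grinder's bayonet lid and hold it at the half-turn

### The arm

A 6-joint arm with a two-finger parallel gripper is mounted at the origin on a cart in front of the work surface, level with it; the furniture and walls round the work are solid. World frame = base frame: x ahead of the robot, y to its left, z up, the work surface at z = 0. Lengths are in m, angles in rad, forces in N, time in s.
With the tool pointing down it reaches from about 0.3 to 0.875 m from the base axis. Payload 6.4 kg.
Tool frame: the origin (TCP) lies at the very end of the fingers, on their centre line; the grasp point (between the pads) lies 19 mm behind it; z points along the fingers, y is the line along which they close (so a half turn about z gives the same grasp; the last joint's range is limited). The gripper opens to 85 mm and grips with 20 to 120 N. Pads are 22 mm wide; open, the fingers measure 114 mm over their backs; the gripper's body (76 mm by 85 mm) begins 54 mm behind the grasp point. The pads swing forward as they close: fully open they stand 13 mm farther back than shut.
Start: joints at [-1.55, 0.181, 1.607, -0, 1.354, -0.206], TCP at [0.129, -0.56, 0.231] pointing down, gripper open.
Joint ranges: [-2.99, 2.99], [-0.89, 2.07], [0.3, 2.58], [-1.14, 4.28], [0, 2.63], [-3.12, 3.12]. Speed limits (rad/s): [2.57, 2.57, 3.01, 3.14, 3.14, 3.14].

### API

Orientations are given as a unit quaternion [w, x, y, z].
In Python, from bench import ctrl, camera, calibration, order, outline_of gives the robot as it stands.
- The arm moves only by the tool move_arm, never from a script. Its argument "series" is a list that holds one entry, the list of rows, each a list of 5 numbers: the opening, from 0 (shut) to 1 (fully open), then the shift along the tool's x, y, z in mm, then the turn about the tool's z in rad. A call has exactly 10 rows; each row is the pose to reach, as a shift and turn from the pose commanded when the call began, along the tool's axes at that moment; what a row does not reach only later rows make up. A row lasts 1/12 s, in which the tool goes at most 41.7 mm and 7.16 degrees, less where a joint would pass 70% of its speed; a pose out of reach is approached as far as the arm can. A call with a gripper value outside its range is refused whole. The fingers move at their own pace and stop on an object; the grip force is fixed at half the most. Time passes only in rows, so rows that repeat a pose let the fingers close, or fill a call up. It gives the time, the measured TCP pose, the force, the opening and the grip force at its end, in the units of the state.
- ctrl.get_obs(): the state, without advancing time (a new reading comes with each control period).
- camera(name): name is "scene" or "side" or "wrist"; returns (picture, depth): 480x640x3 uint8, blue, green, red; 480x640 float32, m along the optical axis (not along the pixel's ray), 0 where there is no reading.
- calibration(name): a dict with "intrinsics" (3x3 intrinsics, pixels), "rvec" (rotation vector, rad) and "tvec" (3), from world to camera coordinates, as OpenCV has them. Camera axes: x right, y down, z forward; pixel columns grow to the right and rows downward; lengths in m; the calibration is good to about 2 mm. A picture is of the moment at which its call begins: read the wrist's pose just before it. calibration takes no time and is no camera call; for the wrist camera it gives the pose at the moment of the call.
- order.hand_in(): hands the job in; it is judged then, once.
Trained networks look in the newest picture that a camera, given by its name, has taken for a name from the list of things; names that differ only in an ending like _2 or _b are one class to them, and where a whole thing is asked for, a point or a joint stands for the part that bears it (a point fixed in the world has none). Each returns a list of dicts, best first, with "conf" (0 to 1); they miss things now and then, are a little off and sometimes report something else, mostly with a low value. They report only what shows in the picture. A call takes as long as a camera call. They do not tell look-alikes from the thing itself.
- outline_of(target, camera): "region" (480x640 bool, what is visible of it) and "bbox" ([centre column, centre row, width, height] in pixels, round what is visible of it).
The state is a dict: "time_s": time; "q": joint angles; "dq": joint speeds; "joint_efforts": joint torques, N m; "eef_pos": TCP position; "eef_rot": TCP orientation; "wrist_force": force on the tool from outside, world axes, zero at the start; "torque": the same for the moment, N m; "opening": opening from 0.0 (shut) to 1.0 (fully open); "grasp_force": force on a finger pad.
Only numpy, scipy, OpenCV 4.12 (cv2) and the standard library are available. Lean on these libraries where they do the work, as an engineer would, in place of code of your own. Each camera call takes 0.05 s, during which the arm holds its last target. There are 200 camera calls.

### The job

Fit the loose lid on the coffee grinder: lower it into the mouth with its orange pointers on the white marks, then twist it clockwise (seen from above) until the pointers stand at the orange half-turn marks. A spring turns it back, so finish while still gripping the lid and holding it still there; never twist it on towards the red marks, where the lock clicks, and leave the tea tin, the timer and the mug where they are.

Things in the scene. Friction and masses are not known exactly. Their poses are not given: they have to be found in the camera images.
- lid_grip (a point): the loose grinder lid's grip point: on the lid's axis, half-way up the bar, 48 mm above the plug's foot, 17 mm above the disc's top, 25 mm above the disc's underside. The black upright grip bar is 52 mm long (along x), 14 mm thick (along y), 34 mm tall, and stands on a grey disc 92 mm across, 8 mm thick. Orange pointers on the disc at +x and -x; half a turn gives the same lid
- lid: the same lid, 80 g, upright on the worktop left or right of the grinder; origin at the plug's foot, on the axis, axes as lid_grip's. Under the disc a grey plug 61 mm across, 23 mm deep, its foot chamfered; at the foot two lugs at +x and -x, under the pointers, reach 35.5 mm from the axis (10 mm wide, 9 mm tall, stepped in 1.5 mm at the foot)
- grinder_mouth (a point): grinder: round black housing, aluminium band, 122 mm across, 104 mm tall, fixed. Point: its axis at the rim's top, where the lid's disc underside seats; z up, x to one of two white marks (at +x, -x: there are the lip's slots, 16 mm wide, to 38 mm from the axis). Mouth 66 mm wide inside the 11 mm tall lip; floor 24 mm below the rim. Seated, the lugs turn below the lip with 3 mm play in height
- grinder_half (a point): the same point, but x points at an orange half-turn mark: the lid is at the half-turn when its x axis lies along this one (either way round). Seen from above, clockwise from each white mark, the orange mark is 0.70 rad (40 degrees) on and the red lock mark 1.40 rad on
- drive_ring (a joint): sprung ring inside the grinder that the lugs push round, rad; 0 at rest, grows clockwise. It starts to move when the lid is about 0.1 rad past the white marks and reads about 0.6 at the half-turn; the lock catch is met at about 0.85, fully locked about 1.3. Spring moment 0.05 N m at 0, 0.10 N m at the half-turn; let go, the lid turns back
- tea_tin: green tea tin, 72x117x54 mm, bystander; origin under its centre
- egg_timer: red and white egg timer, 61x61x56 mm, bystander; origin under its centre
- mug_a: orange mug, 101 mm tall, bystander at the back; origin at its underside
Mind the look-alikes: they are no part of the job. Leave any purple look-alike of the lid alone.

How it is judged:
By the outcome, as a careful person would: the job done as asked, in the order asked, and still so for the second after the job is handed in, while the arm keeps its last pose, push and grip.
It also fails if it takes over 38 s, if anything falls off the work surface, if the arm or the gripper's body presses on something with over 40 N, if the wrist force passes 120 N, or if a joint passes its speed limit or range.

## Working session

There is one attempt and no reset: what is moved stays moved. The work goes in short steps, Python scripts to look and compute and a tool call to move; the robot and the scene stay as the last step left them, time stands still between calls to the robot, and variables do not carry over. Pictures are saved under pics/ and viewed, at most 10 in all, crops included, and the job is handed in when it is done.

Besides the shell and the picture viewer there is one more tool, called after "Call:" as name([rows], argument=value, ...), one row to a line, values as JSON. move_arm: Moves the arm, as the interface text tells. Its arguments: {"type":"object","properties":{"series":{"type":"array","items":{"type":"array","items":{"type":"array","items":{"type":"number"}}}}},"required":["series"]}

```bash
mkdir -p pics; ls
python3 - <<'E'
from bench import ctrl,camera,calibration
import cv2,numpy as np
o=ctrl.get_obs();print({k:np.round(v,3) for k,v in o.items()})
a=camera("scene")[0];b=camera("side")[0]
cv2.imwrite("pics/s1.png",a);cv2.imwrite("pics/s2.png",b)
E
```

```text
pics
{'time_s': np.float64(0.0), 'q': array([-1.55 ,  0.182,  1.608, -0.   ,  1.354, -0.206]), 'dq': array([-0.001, -0.002, -0.   ,  0.001,  0.   , -0.001]), 'joint_efforts': array([-0.0000e+00, -4.4487e+01, -3.5133e+01, -0.0000e+00,  9.0000e-03,
       -0.0000e+00]), 'eef_pos': array([ 0.129, -0.56 ,  0.23 ]), 'eef_rot': array([-0.001,  0.994,  0.113,  0.   ]), 'wrist_force': array([-0.36 , -0.105, -0.733]), 'torque': array([ 0.094,  0.059, -0.026]), 'grasp_force': np.float64(0.0), 'opening': np.float64(0.998)}
```

View pics/s1.png

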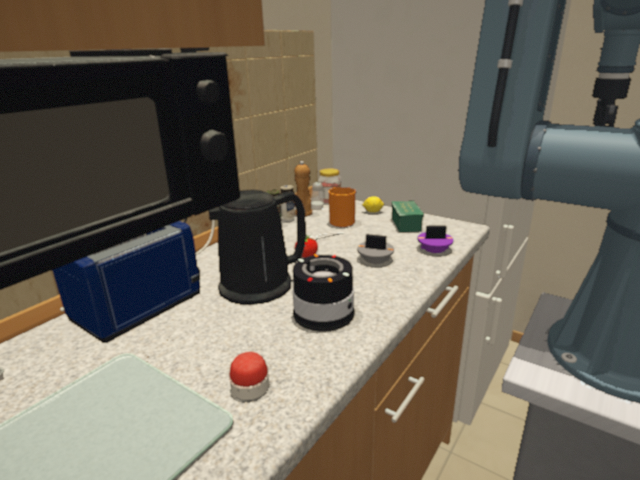

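View pics/s2.png

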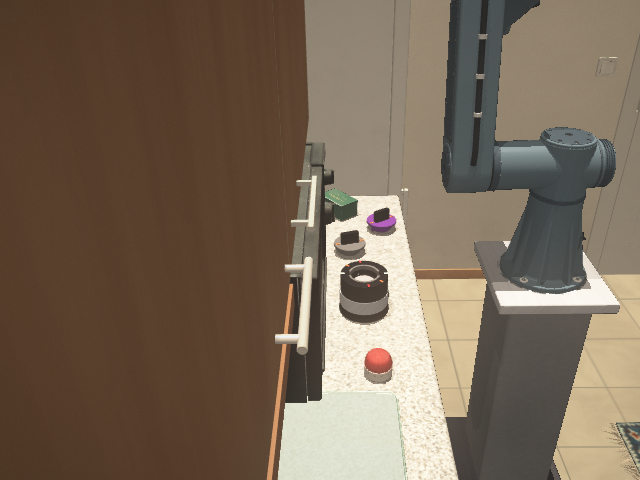

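The scene view shows two lid candidates: the grey lid at (376,250) and the purple look-alike at (435,240). I choose the grey one. The grinder is at (323,290), the tin at (407,215), the timer at (249,375) and the mug at (342,207); a kettle stands behind the grinder.

```bash
cat > h.py <<'E'
import cv2,numpy as np
from bench import ctrl,camera,calibration,order,outline_of
def cloud(name):
    c=calibration(name);p,d=camera(name)
    R=cv2.Rodrigues(np.array(c["rvec"],float))[0];t=np.array(c["tvec"],float).ravel()
    K=np.array(c["intrinsics"]);v,u=np.mgrid[:480,:640]
    X=np.stack([(u-K[0,2])/K[0,0]*d,(v-K[1,2])/K[1,1]*d,d],-1)
    return p,(X-t)@R,d>0
E
python3 - <<'E'
from h import *
for cam in("scene","side"):
    p,W,ok=cloud(cam)
    c=calibration(cam);R=cv2.Rodrigues(np.array(c["rvec"]))[0];print(cam,"cam at",-R.T@np.array(c["tvec"]).ravel())
    for n in("lid","drive_ring","tea_tin","egg_timer","mug_a"):
        for r in outline_of(n,cam)[:3]:
            m=r["region"]&ok;q=W[m]
            if len(q): print(n,round(r["conf"],2),np.round(r["bbox"]),np.round(np.percentile(q,[3,97],0),3).tolist())
    if cam=="scene":
        for n,(u,v) in dict(kettle=(255,245),kettletop=(255,195),handle=(300,220),ovenbot=(180,40),mw=(210,150)).items(): print(n,W[v,u])
        g=p[220:340,270:470];cv2.imwrite("pics/c1.png",cv2.resize(g,None,fx=4,fy=4))
E
```

```text
scene cam at [0.06259983 0.77211474 0.49319928]
lid 0.74 [376. 248.  38.  28.] [[0.485, -0.123, 0.008], [0.557, -0.063, 0.066]]
lid 0.6 [434. 239.  34.  30.] [[0.382, -0.26, 0.004], [0.46, -0.197, 0.066]]
drive_ring 0.65 [320. 269.  20.   5.] [[0.493, 0.137, 0.081], [0.527, 0.157, 0.091]]
tea_tin 0.85 [409. 216.  33.  30.] [[0.497, -0.395, 0.004], [0.606, -0.292, 0.057]]
tea_tin 0.46 [252. 374.  40.  48.] [[0.443, 0.379, 0.008], [0.487, 0.427, 0.057]]
egg_timer 0.87 [251. 374.  39.  48.] [[0.443, 0.379, 0.007], [0.49, 0.427, 0.057]]
mug_a 0.88 [342. 208.  29.  42.] [[0.684, -0.307, 0.009], [0.757, -0.23, 0.101]]
kettle [0.6300278  0.1997272  0.13239402]
kettletop [0.66356272 0.15287833 0.21710104]
handle [0.62316206 0.06144253 0.1405298 ]
ovenbot [0.61616155 0.32431544 0.50273218]
mw [0.5681608  0.3364993  0.35428873]
side cam at [0.55501041 1.32938032 0.89447131]
lid 0.76 [349. 243.  28.  24.] [[0.49, -0.123, 0.008], [0.561, -0.061, 0.065]]
lid 0.56 [380. 222.  28.  22.] [[0.386, -0.268, 0.002], [0.462, -0.196, 0.066]]
drive_ring 0.6 [364. 281.  14.   9.] [[0.478, 0.138, 0.077], [0.513, 0.198, 0.106]]
drive_ring 0.34 [349. 243.  30.  29.] [[0.488, -0.128, 0.001], [0.563, -0.061, 0.065]]
tea_tin 0.6 [342. 205.  29.  33.] [[0.501, -0.398, 0.005], [0.592, -0.289, 0.057]]
egg_timer 0.76 [377. 365.  28.  32.] [[0.451, 0.386, 0.01], [0.502, 0.429, 0.057]]
```

View pics/c1.png

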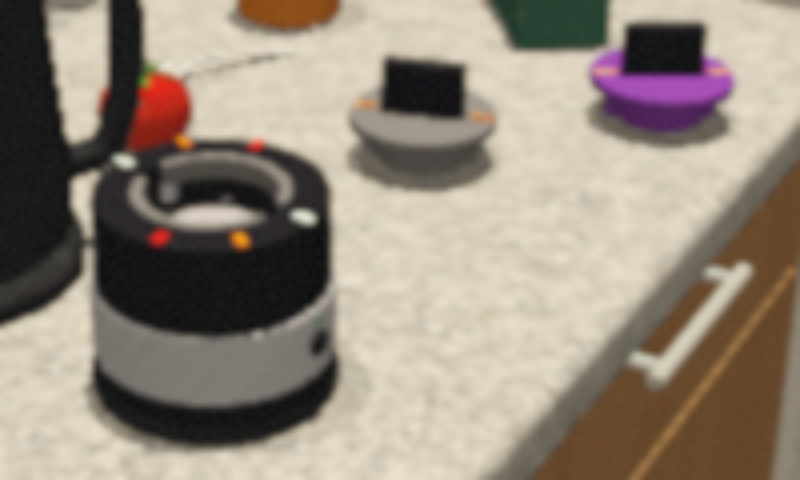

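The crop shows the grey lid with orange pointers and a black bar at crop (424,110), and the purple look-alike at (660,80), so the choice stands. The grinder's white marks are at crop (125,160) and (303,215), its orange marks at (183,142) and (240,240).

```bash
cat >> h.py <<'E'
def circ(P):
    A=np.c_[2*P[:,:2],np.ones(len(P))];s=np.linalg.lstsq(A,(P[:,:2]**2).sum(1),rcond=None)[0]
    return s[:2],np.sqrt(s[2]+s[:2]@s[:2])
def marks(p,W,ok,zc,r,c,lo,hi):
    """coloured spots near height zc round centre c between radii"""
    hsv=cv2.cvtColor(p,cv2.COLOR_BGR2HSV);h,s,v=[hsv[...,i].astype(int) for i in range(3)]
    rad=np.hypot(W[...,0]-c[0],W[...,1]-c[1]);z=ok&(abs(W[...,2]-zc)<.012)&(rad>lo)&(rad<hi)
    for n,m in dict(white=(s<70)&(v>150),orange=(h>8)&(h<24)&(s>110)&(v>110),red=((h<6)|(h>172))&(s>140)&(v>90)).items():
        k,l,st,ce=cv2.connectedComponentsWithStats((m&z).astype(np.uint8))
        for i in range(1,k):
            if st[i,4]>=3:
                q=W[l==i].mean(0);print(n,st[i,4],np.round(ce[i]),np.round(q,4),"ang %.3f"%np.arctan2(q[1]-c[1],q[0]-c[0]))
E
python3 - <<'E'
from h import *
for cam in("scene","side"):
    p,W,ok=cloud(cam)
    near=lambda c,r:ok&(np.hypot(W[...,0]-c[0],W[...,1]-c[1])<r)
    m=near((.523,-.093),.06)&(W[...,2]>.015);P=W[m]
    top=P[abs(P[:,2]-.031)<.004];print(cam,"disc n",len(top),top.min(0),top.max(0))
    b=P[P[:,2]>.042];e=np.linalg.eigh(np.cov(b[:,:2].T))[1][:,1];print("bar",b.mean(0),"ang",np.arctan2(e[1],e[0]))
    marks(p,W,ok,.031,0,(.523,-.093),.025,.06)
    g=near((.51,.15),.09);P=W[g]
    body=P[(P[:,2]>.02)&(P[:,2]<.09)];
    rr=circ(body);print("body",rr)
    c=rr[0];print("top z",np.median(P[P[:,2]>.095][:,2]))
    marks(p,W,ok,.104,0,c,.03,.075)
E
```

```text
scene disc n 378 [ 0.47710037 -0.15143041  0.02713469] [ 0.56908083 -0.05987725  0.03488699]
bar [ 0.52010763 -0.10207646  0.05642729] ang -2.8553355208750815
white 145 [377. 250.] [ 0.5139 -0.0979  0.0324] ang -2.646
orange 6 [361. 246.] [ 0.5579 -0.0951  0.0335] ang -0.061
orange 4 [390. 249.] [ 0.4876 -0.1167  0.0327] ang -2.551
body (array([0.4868838 , 0.17219212]), np.float64(0.04928493269251478))
top z 0.10508089795175383
white 13 [324. 254.] [0.5227 0.116  0.1058] ang -1.004
white 27 [348. 263.] [0.4619 0.1214 0.1039] ang -2.028
white 12 [301. 260.] [0.5457 0.1628 0.1062] ang -0.158
white 11 [304. 268.] [0.5203 0.1867 0.1056] ang 0.410
white 5 [341. 266.] [0.4659 0.1422 0.1057] ang -2.180
white 14 [345. 274.] [0.4415 0.1646 0.106 ] ang -2.976
orange 11 [316. 255.] [0.5332 0.1306 0.1061] ang -0.732
orange 21 [330. 279.] [0.4551 0.1966 0.1058] ang 2.487
red 8 [334. 256.] [0.5002 0.1154 0.1057] ang -1.341
red 22 [310. 279.] [0.4865 0.215  0.1056] ang 1.580
side disc n 280 [ 0.48171707 -0.13851745  0.02701272] [ 0.56894591 -0.05446031  0.03498718]
bar [ 0.52478506 -0.10030107  0.05600865] ang -2.825536671078133
white 122 [348. 244.] [ 0.5288 -0.0909  0.0309] ang 0.347
white 9 [360. 238.] [ 0.4927 -0.1291  0.0309] ang -2.270
orange 7 [361. 240.] [ 0.4899 -0.1151  0.0323] ang -2.552
orange 7 [337. 244.] [ 0.5598 -0.0933  0.0328] ang -0.009
body (array([0.49571364, 0.17789184]), np.float64(0.047778281552602275))
top z 0.10339078832548942
white 35 [365. 267.] [0.4907 0.1356 0.1038] ang -1.688
white 8 [342. 273.] [0.548  0.1631 0.1048] ang -0.276
white 8 [386. 272.] [0.4425 0.1646 0.1053] ang -2.897
white 5 [350. 276.] [0.5289 0.1759 0.1038] ang -0.061
white 4 [377. 277.] [0.4641 0.1814 0.1047] ang 3.030
orange 5 [348. 265.] [0.5338 0.1303 0.1051] ang -0.896
orange 8 [381. 280.] [0.4555 0.1963 0.1039] ang 2.712
red 4 [360. 262.] [0.5036 0.1135 0.1047] ang -1.448
red 7 [368. 285.] [0.4867 0.2148 0.1047] ang 1.811
```

Call:
move_arm([
  [[1,15,-11,0,0],[1,40,-29,0,0],[1,67,-49,0,0],[1,94,-69,0,0],[1,122,-89,0,0],[1,150,-109,0,0],[1,178,-130,0,0],[1,206,-150,0,0],[1,234,-171,0,0],[1,262,-191,0,0]],
])

```text
time_s: 1.63
eef_pos: [0.3425, -0.3138, 0.2316]
eef_rot: [0.0, 0.994, 0.113, 0.0]
wrist_force: [-0.1, -1.0, 0.4]
opening: 0.998
grasp_force: 0.0
```

Call:
move_arm([
  [[1,28,-20,0,0],[1,56,-40,0,0],[1,84,-61,5,-0.02],[1,112,-82,10,-0.04],[1,140,-102,16,-0.07],[1,168,-122,22,-0.07],[1,194,-142,28,-0.07],[1,214,-156,30,-0.07],[1,225,-164,30,-0.07],[1,225,-164,30,-0.07]],
])

```text
time_s: 2.47
eef_pos: [0.5253, -0.1025, 0.2011]
eef_rot: [-0.0, 0.989, 0.149, 0.0]
wrist_force: [-0.7, 0.5, 0.4]
opening: 1.004
grasp_force: 0.0
```

Run:
```python
from h import *
o=ctrl.get_obs();print({k:np.round(o[k],3) for k in("time_s","q","eef_pos","eef_rot")})
p,W,ok=cloud("wrist");cv2.imwrite("pics/w1.png",p)
marks(p,W,ok,.031,0,(.524,-.105),.02,.06)
b=W[ok&(W[...,2]>.045)&(W[...,2]<.08)&(np.hypot(W[...,0]-.524,W[...,1]+.105)<.045)];print(len(b))
if len(b): print(cv2.minAreaRect(b[:,:2].astype(np.float32)*1000))
d=W[ok&(abs(W[...,2]-.031)<.005)&(np.hypot(W[...,0]-.524,W[...,1]+.105)<.07)];print(len(d),cv2.minEnclosingCircle(d[:,:2].astype(np.float32)*1000))
```

```text
{'time_s': np.float64(2.467), 'q': array([-4.150e-01,  1.220e-01,  1.738e+00,  1.000e-03,  1.282e+00,
        8.550e-01]), 'eef_pos': array([ 0.525, -0.103,  0.201]), 'eef_rot': array([-0.   ,  0.989,  0.149,  0.   ])}
white 47 [313. 178.] [ 0.5608 -0.09    0.031 ] ang 0.386
white 451 [337. 185.] [ 0.5609 -0.1125  0.0309] ang -0.200
white 25 [365. 236.] [ 0.5241 -0.152   0.0304] ang -1.568
orange 96 [319. 182.] [ 0.5588 -0.0968  0.0316] ang 0.232
orange 34 [318. 264.] [ 0.4852 -0.1189  0.0319] ang -2.797
1055
((523.7892456054688, -107.48371124267578), (51.93886947631836, 13.865983963012695), 15.889488220214844)
6503 ((523.6288452148438, -107.58332824707031), 45.99738693237305)
```

View pics/w1.png

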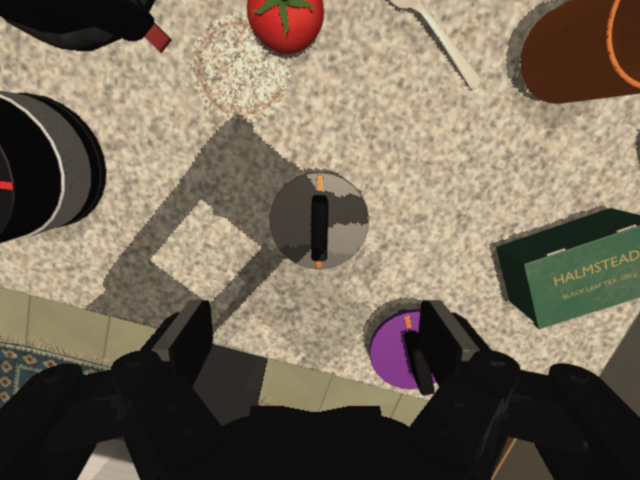

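The lid is centred at pixel (319,220) between the two orange pointers (319,182) and (318,264). The purple look-alike at (405,350) is clear of the fingers.

Call:
move_arm([
  [[1,-3,4,20,0.015],[1,-3,4,45,0.015],[1,-3,4,75,0.015],[1,-3,4,105,0.015],[1,-3,4,130,0.015],[1,-3,4,148,0.015],[1,-3,4,158,0.015],[1,-3,4,164,0.015],[1,-3,4,164,0.015],[0,-3,4,164,0.015]],
])

```text
time_s: 3.35
eef_pos: [0.5228, -0.1102, 0.0382]
eef_rot: [0.0, 0.99, 0.14, 0.0]
wrist_force: [0.6, -0.1, 0.1]
opening: 0.886
grasp_force: 0.0
```

Call:
move_arm([
  [[0,0,0,0,0],[0,0,0,0,0],[0,0,0,0,0],[0,0,0,0,0],[0,0,0,0,0],[0,0,0,0,0],[0,0,0,0,0],[0,0,0,0,0],[0,0,0,0,0],[0,0,0,0,0]],
])

```text
time_s: 4.18
eef_pos: [0.5228, -0.1098, 0.0379]
eef_rot: [0.0, 0.99, 0.14, 0.0]
wrist_force: [-0.1, -0.4, 5.5]
opening: 0.156
grasp_force: 59.5
```

Call:
move_arm([
  [[0,0,0,-8,0],[0,0,0,-25,0],[0,0,0,-50,0],[0,0,0,-80,0],[0,0,-5,-110,0],[0,0,-20,-140,0.03],[0,-2,-42,-165,0.06],[0,-4,-68,-180,0.1],[0,-5,-95,-188,0.13],[0,-6,-122,-192,0.16]],
])

```text
time_s: 5.02
eef_pos: [0.4826, 0.0068, 0.2312]
eef_rot: [0.0, 0.998, 0.06, 0.001]
wrist_force: [0.6, 0.6, -1.2]
opening: 0.154
grasp_force: 58.6
```

Call:
move_arm([
  [[0,4,-29,0,0.02],[0,9,-58,0,0.05],[0,14,-87,0,0.08],[0,18,-114,0,0.1],[0,20,-138,0,0.12],[0,20,-154,0,0.13],[0,20,-162,0,0.13],[0,20,-165,0,0.13],[0,20,-165,0,0.13],[0,20,-165,0,0.13]],
])

```text
time_s: 5.85
eef_pos: [0.4824, 0.1714, 0.2292]
eef_rot: [0.0, 1.0, -0.004, -0.0]
wrist_force: [0.1, 0.2, -1.6]
opening: 0.155
grasp_force: 58.6
```

Run:
```python
from h import *
o=ctrl.get_obs();print({k:np.round(o[k],3) for k in("time_s","q","eef_pos","eef_rot","opening","wrist_force")})
p,W,ok=cloud("wrist");cv2.imwrite("pics/w2.png",p)
marks(p,W,ok,.104,0,(.494,.164),.04,.062)
z=o["eef_pos"][2]-.007;print("held")
marks(p,W,ok,z,0,o["eef_pos"][:2],.02,.06)
d=W[ok&(abs(W[...,2]-.104)<.004)&(np.hypot(W[...,0]-.494,W[...,1]-.164)<.066)];print(len(d),cv2.minEnclosingCircle(d[:,:2].astype(np.float32)*1000))
```

```text
{'time_s': np.float64(5.85), 'q': array([ 0.11 ,  0.041,  1.765, -0.   ,  1.336,  1.689]), 'eef_pos': array([0.482, 0.171, 0.229]), 'eef_rot': array([ 0.   ,  1.   , -0.004, -0.   ]), 'opening': np.float64(0.155), 'wrist_force': array([ 0.056,  0.166, -1.641])}
white 103 [327. 148.] [0.5467 0.1614 0.1045] ang -0.050
white 3 [374. 206.] [0.5031 0.1249 0.1035] ang -1.342
white 3 [398. 227.] [0.4862 0.1053 0.1035] ang -1.703
white 4 [397. 232.] [0.4825 0.1059 0.1034] ang -1.766
orange 113 [372. 166.] [0.5337 0.128  0.1046] ang -0.737
red 92 [393. 207.] [0.5023 0.1105 0.1047] ang -1.416
held
white 1163 [389. 250.] [0.5056 0.1375 0.2221] ang -0.971
white 4 [408. 256.] [0.502  0.1284 0.2203] ang -1.144
white 12 [410. 266.] [0.498  0.1273 0.2214] ang -1.232
white 4 [412. 276.] [0.493  0.126  0.2212] ang -1.342
white 9 [413. 284.] [0.4891 0.1255 0.2219] ang -1.427
white 6 [412. 294.] [0.4836 0.1254 0.2215] ang -1.545
white 4 [410. 306.] [0.4776 0.1258 0.2219] ang -1.676
white 5 [408. 312.] [0.4745 0.1265 0.2214] ang -1.746
orange 351 [315. 217.] [0.5211 0.1704 0.223 ] ang -0.027
5723 ((494.559814453125, 161.6907958984375), 57.83246994018555)
```

View pics/w2.png

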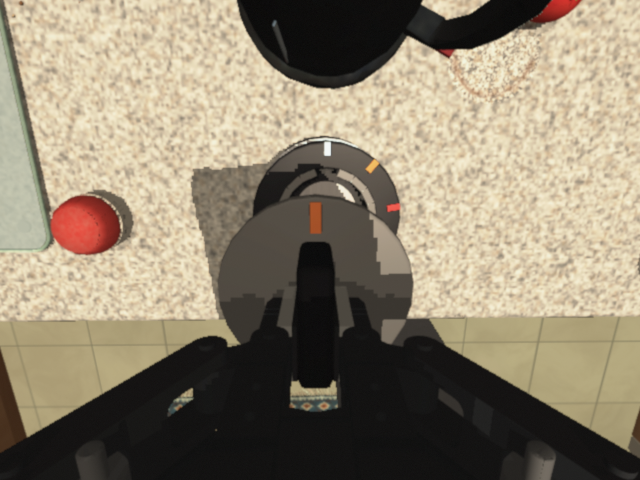

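The held lid's pointer is at pixel (315,217) and its bar is centred on the tool. The grinder shows white at (327,148), orange (372,166) and red (393,207), which puts its axis at about (0.4944, 0.1622) with the white mark at about -0.017 rad.

Call:
move_arm([
  [[0,3,2,0,0.0],[0,7,5,0,0.01],[0,10,8,0,0.01],[0,12,9,5,0.01],[0,12,9,20,0.01],[0,12,9,38,0.01],[0,12,9,52,0.01],[0,12,9,60,0.01],[0,12,9,62,0.01],[0,12,9,62,0.01]],
])

```text
time_s: 6.73
eef_pos: [0.4941, 0.1629, 0.1667]
eef_rot: [0.0, 1.0, -0.009, -0.001]
wrist_force: [0.8, 0.8, -0.7]
opening: 0.159
grasp_force: 58.6
```

Run:
```python
from h import *
o=ctrl.get_obs();print({k:np.round(o[k],4) for k in("time_s","eef_pos","eef_rot","wrist_force")})
for c in("scene","side","wrist"):
    p,W,ok=cloud(c);print(c)
    marks(p,W,ok,.104,0,(.494,.163),.044,.06)
    marks(p,W,ok,o["eef_pos"][2]-.007,0,o["eef_pos"][:2],.03,.046)
    if c=="scene":cv2.imwrite("pics/s3.png",cv2.resize(p[200:350,250:450],None,fx=4,fy=4))
```

```text
{'time_s': np.float64(6.7333), 'eef_pos': array([0.4941, 0.1629, 0.1667]), 'eef_rot': array([ 1.0e-04,  1.0e+00, -9.2e-03, -6.0e-04]), 'wrist_force': array([ 0.836 ,  0.8218, -0.7428])}
scene
white 27 [349. 264.] [0.4599 0.1226 0.1035] ang -2.273
white 7 [300. 260.] [0.5476 0.1621 0.1061] ang -0.017
orange 14 [330. 280.] [0.4535 0.1968 0.1058] ang 2.446
red 10 [310. 279.] [0.4858 0.2159 0.1062] ang 1.725
white 4 [336. 233.] [0.4894 0.12   0.1612] ang -1.681
white 15 [343. 237.] [0.4689 0.1301 0.1614] ang -2.226
white 4 [345. 244.] [0.4523 0.1496 0.1569] ang -2.835
orange 12 [305. 236.] [0.5323 0.1632 0.1617] ang 0.010
orange 16 [338. 244.] [0.4575 0.1637 0.162 ] ang 3.118
side
white 6 [342. 273.] [0.5485 0.1639 0.1046] ang 0.016
white 5 [386. 273.] [0.4418 0.1652 0.1048] ang 3.099
orange 5 [348. 265.] [0.5338 0.1291 0.1043] ang -0.705
orange 7 [381. 281.] [0.4549 0.1969 0.1041] ang 2.428
red 5 [368. 285.] [0.4865 0.2163 0.1048] ang 1.711
white 6 [382. 255.] [0.4537 0.1706 0.1591] ang 2.953
orange 5 [348. 253.] [0.5333 0.1627 0.1612] ang -0.003
orange 4 [380. 253.] [0.4585 0.1645 0.1614] ang 3.097
wrist
white 135 [315. 173.] [0.5471 0.1615 0.1049] ang -0.029
white 3 [388. 198.] [0.5315 0.118  0.1017] ang -0.876
orange 168 [372. 195.] [0.5337 0.1279 0.1047] ang -0.723
red 44 [405. 244.] [0.5031 0.1072 0.1047] ang -1.409
white 1046 [389. 253.] [0.5165 0.1286 0.161 ] ang -0.992
white 3 [412. 294.] [0.4962 0.1172 0.1608] ang -1.525
white 5 [411. 306.] [0.4901 0.1175 0.1608] ang -1.660
white 29 [400. 330.] [0.4771 0.1219 0.1604] ang -1.966
orange 367 [315. 218.] [0.5334 0.1615 0.1618] ang -0.035
```

View pics/s3.png

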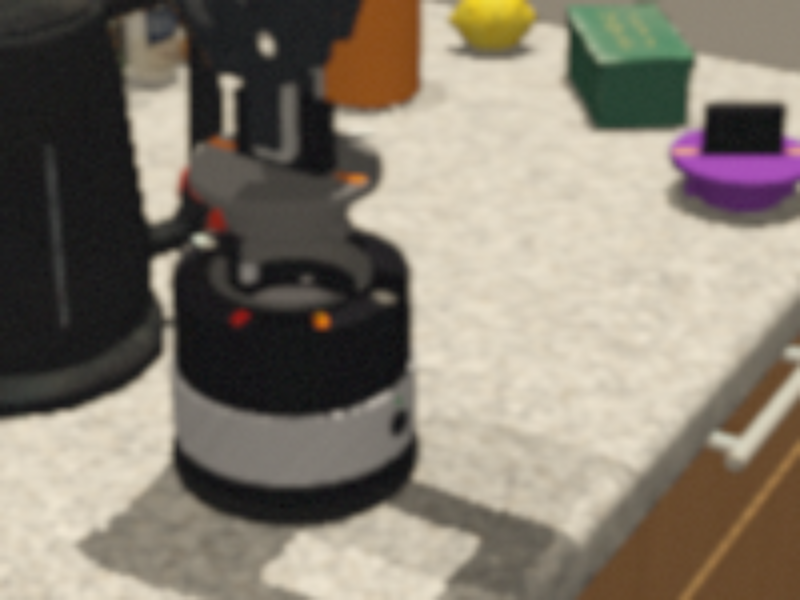

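The lid hangs centred over the mouth. In the crop its pointer is at (352,180) and the white marks at (204,240) and (385,297), aligned within about 1 mm and 0.02 rad. Lowering now.

Call:
move_arm([
  [[0,0,0,8,0],[0,0,0,16,0],[0,0,0,22,0],[0,0,0,26,0],[0,0,0,30,0],[0,0,0,33,0],[0,0,0,36,0],[0,0,0,38,0],[0,0,0,40,0],[0,0,0,40,0]],
])

```text
time_s: 7.72
eef_pos: [0.4939, 0.163, 0.1267]
eef_rot: [0.0, 1.0, -0.009, -0.001]
wrist_force: [-2.5, 0.5, -2.3]
opening: 0.154
grasp_force: 58.6
```

Call:
move_arm([
  [[0,0,0,2,0],[0,0,0,4,0],[0,0,0,5,0],[0,0,0,6,0],[0,0,0,7,0],[0,0,0,7.5,0],[0,0,0,7.5,0],[0,0,0,7.5,0],[0,0,0,7.5,0],[0,0,0,7.5,0]],
])

```text
time_s: 8.55
eef_pos: [0.494, 0.1631, 0.1196]
eef_rot: [0.0, 1.0, -0.009, -0.0]
wrist_force: [-6.2, 0.7, -0.6]
opening: 0.153
grasp_force: 58.9
```

Call:
move_arm([
  [[0,-0.5,0,0,0],[0,-1,0,0,0],[0,-1,0,0.5,0],[0,-1,0,1,0],[0,-1,0,1,0],[0,-1,0,1,0],[0,-1,0,1,0],[0,-1,0,1,0],[0,-1,0,1,0],[0,-1,0,1,0]],
])

```text
time_s: 9.38
eef_pos: [0.4937, 0.163, 0.119]
eef_rot: [-0.0, 1.0, -0.009, 0.0]
wrist_force: [-1.5, 0.6, -0.6]
opening: 0.151
grasp_force: 58.7
```

Run:
```python
from h import *
o=ctrl.get_obs();print({k:np.round(o[k],4) for k in("time_s","eef_pos","eef_rot","wrist_force","torque")})
for c in("scene","side","wrist"):
    p,W,ok=cloud(c);print(c)
    marks(p,W,ok,.104,0,(.494,.163),.046,.06)
    marks(p,W,ok,.112,0,(.494,.163),.03,.043)
```

```text
{'time_s': np.float64(9.3833), 'eef_pos': array([0.4937, 0.163 , 0.119 ]), 'eef_rot': array([-0.0e+00,  1.0e+00, -9.1e-03,  4.0e-04]), 'wrist_force': array([-1.509 ,  0.5896, -0.6127]), 'torque': array([ 0.0098,  0.1415, -0.0264])}
scene
white 23 [350. 264.] [0.457  0.1236 0.1035] ang -2.324
white 3 [299. 259.] [0.5493 0.1629 0.1066] ang -0.002
white 14 [345. 274.] [0.4418 0.1643 0.1058] ang 3.117
orange 12 [330. 280.] [0.453  0.1982 0.1063] ang 2.432
red 4 [310. 279.] [0.4849 0.2171 0.1071] ang 1.738
orange 12 [306. 258.] [0.5318 0.1635 0.1141] ang 0.013
orange 12 [339. 268.] [0.4565 0.1642 0.1143] ang 3.109
side
white 7 [342. 273.] [0.5484 0.1619 0.1037] ang -0.019
white 7 [386. 273.] [0.442  0.1655 0.1057] ang 3.094
orange 7 [381. 281.] [0.4549 0.1977 0.1047] ang 2.415
red 3 [368. 286.] [0.4867 0.2182 0.1048] ang 1.702
white 3 [352. 264.] [0.5239 0.136  0.1132] ang -0.735
white 3 [381. 272.] [0.4548 0.1722 0.1111] ang 2.910
orange 5 [349. 270.] [0.531  0.1638 0.1131] ang 0.021
orange 5 [379. 270.] [0.4584 0.1645 0.1127] ang 3.100
wrist
white 253 [315. 182.] [0.5469 0.1615 0.1048] ang -0.028
white 18 [309. 199.] [0.5404 0.1641 0.1114] ang 0.023
white 3 [403. 206.] [0.5347 0.1211 0.1019] ang -0.800
white 58 [384. 227.] [0.5273 0.1312 0.1116] ang -0.762
white 11 [433. 283.] [0.4968 0.105  0.1035] ang -1.523
white 4 [432. 294.] [0.4907 0.1051 0.1037] ang -1.627
white 3 [429. 309.] [0.4826 0.1057 0.103 ] ang -1.768
white 4 [426. 318.] [0.4773 0.1071 0.103 ] ang -1.861
white 5 [419. 332.] [0.4697 0.11   0.1031] ang -2.000
white 18 [316. 390.] [0.4374 0.1629 0.105 ] ang -3.140
orange 274 [390. 209.] [0.5338 0.1278 0.1047] ang -0.723
red 220 [423. 273.] [0.5025 0.1104 0.1047] ang -1.411
red 156 [210. 308.] [0.4862 0.214  0.1049] ang 1.723
white 744 [387. 257.] [0.5136 0.1296 0.1118] ang -1.040
orange 327 [315. 220.] [0.5313 0.1616 0.1126] ang -0.038
```

The disc's top sits 8 mm above the rim with the pointers on the white marks, so the lid is seated. Twisting now, stopping short first.

Call:
move_arm([
  [[0,0,0,0.5,0],[0,0,0,0.5,0.05],[0,0,0,0.5,0.12],[0,0,0,0.5,0.2],[0,0,0,0.5,0.28],[0,0,0,0.5,0.36],[0,0,0,0.5,0.44],[0,0,0,0.5,0.5],[0,0,0,0.5,0.55],[0,0,0,0.5,0.55]],
])

```text
time_s: 10.37
eef_pos: [0.4938, 0.1633, 0.1189]
eef_rot: [-0.0, 0.96, -0.281, 0.001]
wrist_force: [-1.5, 0.9, 4.6]
opening: 0.152
grasp_force: 59.3
```

```bash
cat > m.py <<'E'
from h import *
o=ctrl.get_obs();print({k:np.round(o[k],4) for k in("time_s","eef_pos","eef_rot","wrist_force","torque","opening")})
r=o["eef_rot"];print("tool ang",2*np.arctan2(r[2],r[1]))
for c in("scene","wrist"):
    p,W,ok=cloud(c);print(c);k=(.4944,.1622) if c=="wrist" else (.4944,.1638)
    marks(p,W,ok,.104,0,k,.046,.06)
    marks(p,W,ok,.112,0,k,.03,.043)
cv2.imwrite("pics/w%d.png"%(o["time_s"]*100),p)
E
python3 m.py|grep -v white
```

```text
{'time_s': np.float64(10.3667), 'eef_pos': array([0.4938, 0.1633, 0.1189]), 'eef_rot': array([-3.000e-04,  9.597e-01, -2.810e-01,  5.000e-04]), 'wrist_force': array([-1.476 ,  0.8669,  4.5738]), 'torque': array([ 0.0176,  0.2532, -0.0362]), 'opening': np.float64(0.1519)}
tool ang -0.5696549201330361
scene
orange 12 [330. 280.] [0.4532 0.1979 0.1061] ang 2.450
red 10 [310. 279.] [0.4861 0.2156 0.106 ] ang 1.731
orange 5 [329. 271.] [0.4644 0.1838 0.1145] ang 2.554
wrist
orange 289 [333. 183.] [0.5339 0.1277 0.1047] ang -0.718
orange 34 [299. 387.] [0.4522 0.1992 0.1047] ang 2.422
red 257 [401. 221.] [0.5025 0.1104 0.1047] ang -1.416
orange 344 [315. 220.] [0.5256 0.1423 0.1126] ang -0.568
```

Call:
move_arm([
  [[0,0,0,0,0.03],[0,0,0,0,0.07],[0,0,0,0,0.11],[0,0,0,0,0.135],[0,0,0,0,0.148],[0,0,0,0,0.148],[0,0,0,0,0.148],[0,0,0,0,0.148],[0,0,0,0,0.148],[0,0,0,0,0.148]],
])

```text
time_s: 11.3
eef_pos: [0.4939, 0.1633, 0.1189]
eef_rot: [-0.0, 0.937, -0.35, 0.001]
wrist_force: [-1.8, 1.5, 4.5]
opening: 0.154
grasp_force: 59.5
```

```bash
python3 m.py|grep -v white; ls pics
```

```text
{'time_s': np.float64(11.3), 'eef_pos': array([0.4939, 0.1633, 0.1189]), 'eef_rot': array([-5.000e-04,  9.368e-01, -3.499e-01,  6.000e-04]), 'wrist_force': array([-1.777 ,  1.5039,  4.4651]), 'torque': array([0.2384, 0.1623, 0.0535]), 'opening': np.float64(0.1538)}
tool ang -0.7149489269348599
scene
orange 12 [330. 280.] [0.4532 0.198  0.1061] ang 2.450
red 10 [310. 279.] [0.486  0.2157 0.1061] ang 1.732
orange 3 [327. 272.] [0.466  0.1886 0.1145] ang 2.424
wrist
orange 273 [316. 182.] [0.5338 0.1277 0.1047] ang -0.719
orange 18 [316. 390.] [0.451  0.1992 0.1048] ang 2.435
red 265 [390. 209.] [0.5025 0.1103 0.1047] ang -1.416
orange 342 [315. 220.] [0.5224 0.1379 0.1126] ang -0.715
c1.png
s1.png
s2.png
s3.png
w1.png
w1036.png
w1130.png
w2.png
```

View pics/w1130.png

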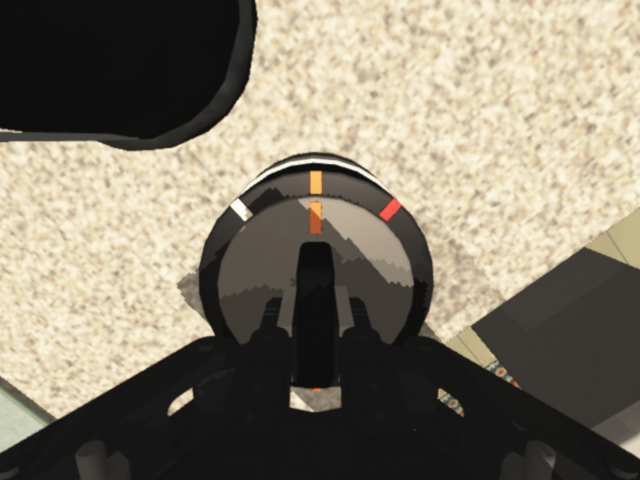

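The lid's pointer (315,220) stands in line with the orange mark (316,182), and the red mark (390,209) is well clear. The lid is seated and gripped, so I hand in.

```bash
python3 -c "
from bench import order
print(order.hand_in())"
```

```text
the job is handed in; nothing more can be done
None
```

The grey lid is seated in the grinder and twisted clockwise to the orange half-turn marks (within about 0.01 rad), still gripped and held there; the job was handed in at about 11.4 s, and no verdict came back.

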